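# Clamp a hatch cover in the check nest, then hang it up

### The arm

A 6-joint arm with a two-finger parallel gripper is mounted at the origin on the work surface. World frame = base frame: x ahead of the robot, y to its left, z up, the work surface at z = 0. Lengths are in m, angles in rad, forces in N, time in s.
With the tool pointing down it reaches from about 0.375 to 0.9 m from the base axis. Payload 3.1 kg.
Tool frame: the origin (TCP) lies at the very end of the fingers, on their centre line; the grasp point (between the pads) lies 19 mm behind it (robot.grip_depth is the distance from the TCP to the grasp point, in m); z points along the fingers, y is the direction in which the jaws open and shut (so a half turn about z gives the same grasp; the last joint's range is limited). The gripper opens to 87 mm and grips with 3 to 60 N. Pads are 19 mm wide; open, the fingers measure 117 mm over their backs; the gripper's body (75 mm by 190 mm) begins 51 mm behind the grasp point.
Start: joints at [1.093, 0.527, 1.433, -0, 1.181, -0.178], TCP at [0.184, 0.597, 0.223] pointing down, gripper open.
Joint ranges: [-3.08, 3.08], [-0.75, 2.2], [0.22, 2.44], [-1.43, 4.57], [0, 2.65], [-2.85, 2.85]. Speed limits (rad/s): [2.79, 2.79, 3.14, 3.14, 3.14, 3.14].

### API

Orientations are given as a unit quaternion [x, y, z, w].
In Python, from rig import robot gives the robot as it stands.
- The arm moves only by the tool drive_tool, never from a script. Its argument "series" is a list of rows, each a list of 7 numbers: the shift along the tool's x, y, z in m, then the turn, a rotation vector about the tool's x, y, z in degrees, then the opening, from 0 (shut) to 1 (fully open). A call has 1 to 5 rows; each row shifts and turns the commanded pose from where the row before left it, along the tool's axes as they then stand; what a row does not reach is not made up. A row lasts 1/8 s, in which the tool goes at most 62.5 mm and 10.7 degrees, less where a joint would pass 70% of its speed; a pose out of reach is approached as far as the arm can. A call is refused whole if a number of a shift passes 0.0625 or a number of a turn 10.7, either way. A call with a gripper value outside its range is refused whole. The fingers move at their own pace and stop on an object; "squeeze" is the grip in N (left out, the last holds). Time passes only in rows, so rows that do not move let the fingers close. It gives the time, the measured TCP pose, the force and the opening at its end, in the units of the state.
- robot.get_obs(): the state, without advancing time (a new reading comes with each control period).
- robot.camera(name): name is "scene" or "top" or "wrist"; returns (picture, depth): 480x640x3 uint8, blue, green, red; 480x640 float32, m along the optical axis (not along the pixel's ray), 0 where there is no reading.
- robot.camera_model(name): a dict with "fx", "fy", "cx", "cy" (pixels), "k1" (the pictures are not rectified: a ray, as slopes to the right and down, at radius r is drawn at 1 + k1 r^2 times it, then the intrinsics apply), "R" (3x3) and "t" (3): a world point X has camera coordinates R X + t. Camera axes: x right, y down, z forward; pixel columns grow to the right and rows downward; lengths in m; the calibration is good to about 2 mm. A picture is of the moment at which its call begins: read the wrist's pose just before it. camera_model takes no time and is no camera call; for the wrist camera it gives the pose at the moment of the call.
- robot.hand_in(): hands the job in, once; it reports no verdict.
The state is a dict: "time": time; "q": joint angles; "joint_velocities": joint speeds; "joint_torque": joint torques, N m; "position": TCP position; "tool_rot": TCP orientation; "ft_force": force on the tool from outside, world axes, zero at the start; "moment": the same for the moment, N m; "grip_width": finger opening in m.
Only numpy, scipy, OpenCV 4.12 (cv2) and the standard library are available. Lean on these libraries where they do the work, as an engineer would, in place of code of your own. Each camera call takes 0.05 s, during which the arm holds its last target. There are 200 camera calls.

### The job

Slide the hatch cover gently along the check nest until it is fully home against the end stop, swing the toggle clamp over centre onto it and let go so that the clamp alone holds it for a second, then swing the clamp fully back, without letting its arm slam either way. Then hang the cover by the middle of its bow handle on the hook stand, leave the clamp open and do not disturb the other gauges.

Things in the scene. Friction and masses are not known exactly. Their poses are not given: they have to be found in the camera images.
- nest: Check nest fixed to the bench: dark base plate 300 x 225 x 12 mm. Origin on the bench under the cover's home; x runs along the nest to its end stop (roughly away from the robot), y across, z up. The cover slides along x on rests 20 mm high, between rails (inner faces y = +-37.5 mm, tops 34 mm high, x = -85 to 85 mm). Stop face at x = 90 mm, 38 mm high.
- nest_home (a point): Point in the nest where the middle of the cover's underside lies when the cover is fully home: nest x = 0, y = 0, 20 mm high; same axes as the nest.
- cover: Loose aluminium hatch cover, about 0.3 kg: plate 180 (x) x 70 (y) x 8 mm, origin at the middle of its underside. Starts in the nest, 14 to 30 mm short of the stop. On it a steel bow handle of 10 mm round bar along x: uprights at x = +-50 mm, straight top bar 80 mm long, its centre line 73 mm above the underside, 60 mm clear beneath.
- cover_bow (a point): Middle of the top bar of the cover's bow handle (centre of the 10 mm bar); axes as the cover's.
- clamp (a joint): Toggle clamp arm angle, rad: 0 = fully back (arm 2.0 rad above level), grows as it closes; over centre at 0.43 (upright); about 2.0 = arm level, rubber foot on the cover; 2.15 = lower stop with no cover. A spring pulls it away from centre on either side, up to 12 N at the grip. If the cover is over 5 mm short of home the arm lands on the bow handle.
- clamp_pivot (a point): Hinge axis of the clamp arm, at nest x = -70, y = -85 mm, 75 mm high, parallel to nest x. Closing swings the arm from upright towards nest +y, over the cover's -x end. The hinge sits between two grey cheeks 31 mm wide over all, 92 mm high.
- clamp_grip (a point): Middle of the clamp's round black rubber grip bar (17 mm thick, 52 mm long, parallel to nest x), 165 mm from the hinge axis and 40 mm to the -x side of the arm's middle (arm 16 mm wide along x, 14 mm thick). Closed, the grip is 75 mm above the bench at nest x = -110, y = 80 mm.
- clamp_foot (a point): Centre of the lower face of the clamp's rubber foot (18 mm wide), 80 mm from the hinge, 52 mm below the arm's centre line; it is sprung and gives about 5 mm at 12 N.
- hook: Hook stand fixed to the bench: base 120 x 140 x 14 mm, post 16 mm thick and 250 mm high; origin on the bench under the post. The hook, an 8 mm bar, leaves the post 205 mm high along the stand's -x, slopes down to its lowest place at x = -105 mm (centre 185 mm high), then turns up to its tip at x = -122 mm, 206 mm high.
- hook_seat (a point): Where the centre of the handle's bar lies when it hangs at the bottom of the hook: stand x = -98 mm, 195 mm high; axes as the stand's.
- dial_stand: Bystander: dial gauge on a grey block stand (60 x 50 mm, 220 mm high, dial reaching 100 mm to its -x); origin under its block.
- gauge_case: Bystander: closed teal case 110 x 170 x 30 mm, origin under its middle.
- plug_gauge: Bystander: upright steel plug gauge, 32 mm thick, 100 mm high, origin under its middle.
Things that resemble listed ones, but are neither listed nor needed, are in the scene too. What is meant by the cover is not black, red or yellow, and is the smaller of those in its own colour.

How it is judged:
By the outcome, as a careful person would: the job done as asked, in the order asked, and still so for the second after the job is handed in, with the robot touching nothing.
It also fails if it takes over 72 s, if anything falls off the work surface, if the arm or the gripper's body presses on something with over 40 N, if the wrist force passes 120 N, or if a joint passes its speed limit or range.

## Working session

There is one attempt and no reset: what is moved stays moved. The work goes in short steps, Python scripts to look and compute and a tool call to move; the robot and the scene stay as the last step left them, time stands still between calls to the robot, and variables do not carry over. Pictures are saved under pics/ and viewed, about 8 in all and at most 12, crops included, and the job is handed in when it is done.

Besides the shell and the picture viewer there is one more tool, called after "Emit:" as name(argument=value, ...) on one line, values as JSON. drive_tool: Moves the arm, as the interface text tells. Its arguments: {"type":"object","properties":{"series":{"type":"array"},"squeeze":{"type":"number"}},"required":["series"]}

```bash
ls; mkdir -p pics
python3 - <<'E'
from rig import robot
import cv2
o=robot.get_obs();print({k:v for k,v in o.items()})
for n in("scene","top"):
    p,d=robot.camera(n);cv2.imwrite(f"pics/{n}0.png",p)
    import numpy as np; np.save(f"pics/{n}0.npy",d)
    m=robot.camera_model(n);print(n,m)
E
```

```text
pics
{'time': 0.0, 'q': array([ 1.09346539e+00,  5.28477716e-01,  1.43390760e+00,  7.35734723e-06,
        1.18140806e+00, -1.78517014e-01]), 'joint_velocities': array([ 1.81259040e-03,  1.77612114e-04, -8.42921079e-04,  1.37861786e-04,
        7.34476677e-04, -2.95783428e-05]), 'joint_torque': array([ 1.29413103e-03, -4.40036201e+01, -1.76591223e+01,  6.33790484e-02,
        5.81736490e-02, -1.62359333e-04]), 'position': array([0.1836261 , 0.59664176, 0.22156287]), 'tool_rot': array([ 1.48853020e-01,  9.88858720e-01, -1.04062849e-03, -3.57622240e-04]), 'ft_force': array([ 0.00804495, -0.24663354,  0.60917432]), 'moment': array([ 0.02420723,  0.03123807, -0.05229922]), 'grip_width': 0.08672615148341382}
scene {'fx': 520.3472479083887, 'fy': 520.3472479083887, 'cx': 317.63788604057197, 'cy': 234.14388843317363, 'k1': -0.09547381776176177, 'R': array([[ 0.69887624,  0.71516367,  0.01062658],
       [ 0.46703196, -0.44504216, -0.76408025],
       [-0.54171316,  0.53896048, -0.64503368]]), 't': array([-0.42148297, -0.14358368,  1.69353967])}
top {'fx': 463.2388863816989, 'fy': 463.2388863816989, 'cx': 320.99044874541113, 'cy': 236.375266135788, 'k1': 0.009690339201343339, 'R': array([[-0.0048599 , -0.9999287 , -0.0109079 ],
       [-0.99148653,  0.00623765, -0.13005981],
       [ 0.13011857,  0.01018296, -0.99144615]]), 't': array([0.05024474, 0.59988075, 1.56336479])}
```

View pics/scene0.png

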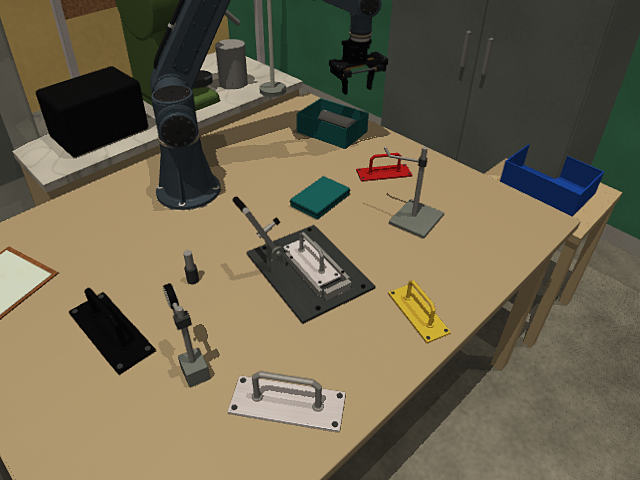

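View pics/top0.png

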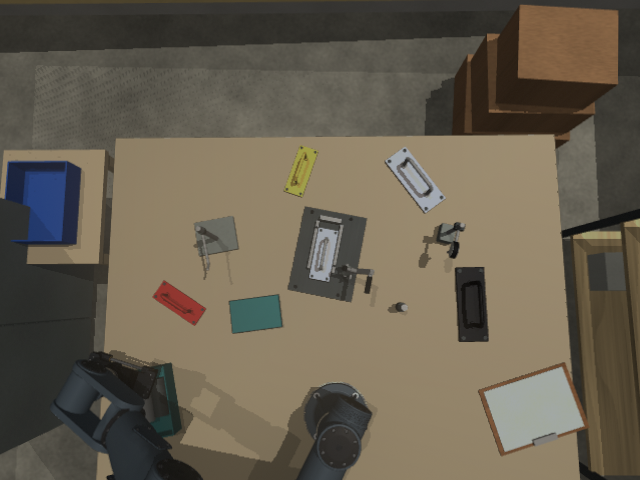

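Candidates for the cover, by top pixels: silver in the nest (323,253), larger silver (415,180), black (471,304), red (180,302) and yellow (301,171). The silver one in the nest fits, being the smaller of the two silver ones. I'll confirm it in an enlarged crop.

```bash
cat > h.py <<'E'
import numpy as np,cv2
from rig import robot
from scipy.spatial.transform import Rotation as Ro
def ray(m,u,v):
    x,y=(u-m["cx"])/m["fx"],(v-m["cy"])/m["fy"]
    a,b=x,y
    for _ in range(20):
        s=1+m["k1"]*(a*a+b*b);a,b=x/s,y/s
    return np.array([a,b,1.])
def onplane(m,u,v,z):
    R,t=np.array(m["R"]),np.array(m["t"]);c=-R.T@t;d=R.T@ray(m,u,v)
    return c+d*(z-c[2])/d[2]
def proj(m,X):
    p=np.array(m["R"])@np.array(X)+m["t"];a,b=p[:2]/p[2];s=1+m["k1"]*(a*a+b*b)
    return np.array([m["cx"]+m["fx"]*a*s,m["cy"]+m["fy"]*b*s])
E
python3 - <<'E'
from h import *
p=cv2.imread("pics/top0.png")
a=cv2.resize(p[200:305,280:380],None,fx=5,fy=5,interpolation=cv2.INTER_CUBIC)
b=cv2.resize(p[200:305,185:245],None,fx=5,fy=5,interpolation=cv2.INTER_CUBIC)
cv2.imwrite("pics/crop.png",np.hstack([b,a]))
m=robot.camera_model("top")
hsv=cv2.cvtColor(p,cv2.COLOR_BGR2HSV)
for n,z,roi in(("nest",.012,(285,375,200,305)),("hook",.014,(190,242,212,260))):
    x0,x1,y0,y1=roi
    k=((hsv[...,1]<60)).astype(np.uint8);q=np.zeros_like(k);q[y0:y1,x0:x1]=k[y0:y1,x0:x1]
    q=cv2.morphologyEx(q,cv2.MORPH_OPEN,np.ones((7,7)) if n=="hook" else np.ones((5,5)))
    c=max(cv2.findContours(q,0,2)[0],key=cv2.contourArea)
    r=cv2.minAreaRect(np.array([onplane(m,*pt[0],z)[:2]*1000 for pt in c],np.float32))
    print(n,r,cv2.boxPoints(r),cv2.contourArea(c))
E
```

```text
nest ((538.7704467773438, -2.7406005859375), (282.52532958984375, 299.4624328613281), 78.53399658203125) [[ 363.94635  -111.419525]
 [ 657.4323   -170.94861 ]
 [ 713.59454   105.938324]
 [ 420.10858   165.4674  ]] 5404.5
hook ((609.399658203125, 418.1374816894531), (120.41761016845703, 141.22537231445312), 10.164562225341797) [[537.67444 477.0165 ]
 [562.5973  338.00766]
 [681.1249  359.25845]
 [656.202   498.2673 ]] 1274.0
```

View pics/crop.png

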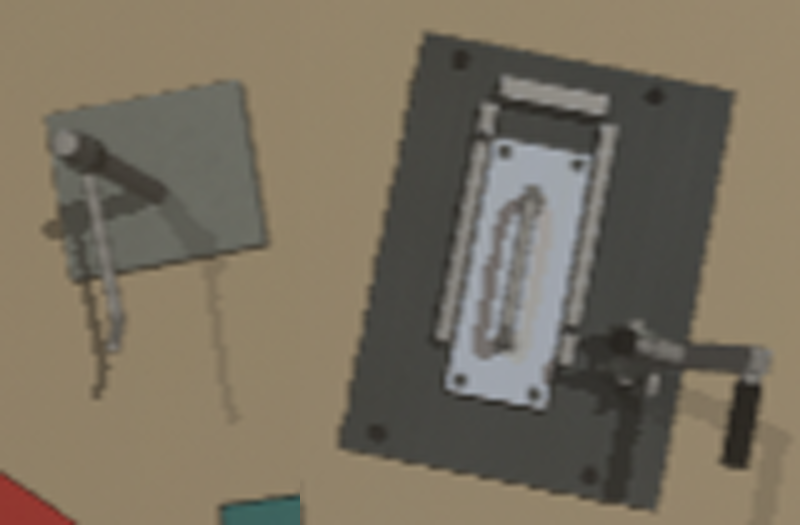

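The crop confirms it: the silver cover lies in the nest between the rails, short of the stop, and the clamp is open at the right. Next I fit the nest and hook poses from the crop corners.

Run:
```python
from h import *
m=robot.camera_model("top")
def P(x,y,z,ox=280,off=300): return onplane(m,ox+(x-off+.5)/5-.5,200+(y+.5)/5-.5,z)[:2]*1000
pr=lambda n,L:print(n,np.round(L,1).tolist())
b=[P(*c,.012) for c in((427,32),(735,93),(657,510),(340,447))]
pr("base",b); c=np.mean(b,0);pr("c",c)
for i,j in((3,0),(2,1)):
    d=b[j]-b[i];print("yaw",np.degrees(np.arctan2(d[1],d[0])),np.linalg.norm(d))
for i,j in((1,0),(2,3)):
    d=b[j]-b[i];print("yaw",np.degrees(np.arctan2(d[1],d[0]))-90,np.linalg.norm(d))
pl=[P(*c,.028) for c in((490,137),(590,152),(548,410),(446,390))]
pr("plate",pl);pr("pc",np.mean(pl,0))
pr("stop face", [P(*c,.038) for c in((499,95),(607,116))])
pr("bow", [P(*c,.093) for c in((500,352),(483,355),(537,190),(505,215))])
pr("grip",[P(*c,.225) for c in((748,383),(735,466))])
pr("posttop",P(68,142,.25,185,0)); pr("tip",P(113,347,.206,185,0)); pr("postbot",P(160,195,.014,185,0))
pr("hookbase",np.mean([P(*c,.014,185,0) for c in((45,115),(242,82),(270,243),(75,282))],0))
for n,u,v,z in(("plug",402,304,.1),("dial",459,227,.22),("case",256,314,.03)): pr(n,onplane(m,u,v,z)*1000)
```

```text
base [[712.9, 103.4], [667.5, -114.3], [376.0, -55.3], [420.3, 164.0]]
c [544.2, 24.4]
yaw -11.683418082412038 298.8022190973099
yaw -11.43644846258782 297.45265486944476
yaw -11.775609331623542 222.4403678606578
yaw -11.428748532773653 223.724435680864
plate [[634.8, 58.7], [623.7, -11.1], [444.6, 19.5], [458.7, 89.7]]
pc [540.4, 39.2]
stop face [[662.8, 52.1], [647.5, -22.8]]
bow [[480.8, 51.5], [478.9, 62.8], [588.9, 26.3], [572.2, 47.8]]
grip [[453.7, -99.9], [404.0, -91.2]]
posttop [600.3, 414.9]
tip [479.3, 395.6]
postbot [597.9, 414.7]
hookbase [608.5, 416.3]
plug [368.3, -216.6, 100.0]
dial [602.8, -377.7, 220.0]
case [335.9, 269.9, 30.0]
```

Emit:
drive_tool(series=[[-0.0353,-0.0284,-0.006,0,0,0,1],[-0.0353,-0.0284,-0.006,0,0,0,1],[-0.0353,-0.0284,-0.006,0,0,0,1],[-0.0353,-0.0284,-0.006,0,0,0,1],[-0.0353,-0.0284,-0.006,0,0,0,1]])

```text
time: 0.72
position: [0.3113, 0.4082, 0.2524]
tool_rot: [0.149, 0.989, -0.0, -0.0]
ft_force: [0.7, 0.8, 0.0]
grip_width: 0.0868
```

Emit:
drive_tool(series=[[-0.0353,-0.0284,0,0,0,0,1],[-0.0353,-0.0284,0,0,0,0,1],[-0.0353,-0.0284,0,0,0,0,1],[-0.0353,-0.0284,0,0,0,0,1],[-0.0353,-0.0284,0,0,0,0,1]])

```text
time: 1.35
position: [0.4382, 0.2206, 0.2523]
tool_rot: [0.149, 0.989, -0.0, -0.0]
ft_force: [0.2, -0.3, 0.2]
grip_width: 0.0874
```

Emit:
drive_tool(series=[[-0.0353,-0.0284,0,0,0,0,1],[-0.0353,-0.0284,0,0,0,0,1],[-0.0353,-0.0284,0,0,0,0,1],[-0.0353,-0.0284,0,0,0,0,0.6],[-0.0353,-0.0284,0,0,0,-5.5,0.6]])

```text
time: 1.98
position: [0.565, 0.033, 0.2521]
tool_rot: [0.1, 0.995, 0.0, -0.0]
ft_force: [0.8, 0.6, 0.0]
grip_width: 0.0742
```

```bash
cat >> h.py <<'E'
NY=np.radians(-11.58);N0=np.array([.5672,.0332,0])
def nest(x,y,z): 
    c,s=np.cos(NY),np.sin(NY);return N0+[c*x-s*y,s*x+c*y,z]
def go(tgt,yang):   # shift in the tool's axes to a world TCP target, turn to tool y at yang deg, pointing down
    o=robot.get_obs();R=Ro.from_quat(o["tool_rot"])
    a=np.radians(yang);Y=np.array([np.cos(a),np.sin(a),0]);Z=np.array([0,0,-1.]);X=np.cross(Y,Z)
    T=Ro.from_matrix(np.c_[X,Y,Z])
    print("t",round(o["time"],2),"pos",np.round(o["position"],4),"F",np.round(o["ft_force"],1),"w",round(o["grip_width"],4))
    print("shift mm",np.round(R.inv().apply(tgt-o["position"])*1000,1),"turn deg",np.round((R.inv()*T).as_rotvec(degrees=True),2))
E
python3 - <<'E'
from h import *
go(nest(-.0025,0,.25),78.42)
m=robot.camera_model("wrist");p,d=robot.camera("wrist");cv2.imwrite("pics/w1.png",p)
for n,X in dict(stopL=nest(.09,.02,.038),stopR=nest(.09,-.02,.038),railL=nest(-.085,.0375,.034),railR=nest(.085,-.0375,.034),bow=nest(-.0275,0,.093),grip=nest(-.11,-.154,.225)).items(): print(n,proj(m,X).round(0))
import pickle;pickle.dump((m,p,d),open("pics/w1.pkl","wb"))
E
```

```text
t 1.98 pos [0.565  0.033  0.2521] F [0.8 0.6 0. ] w 0.0742
shift mm [0.3 0.6 2.1] turn deg [ 0.01 -0.05  0.1 ]
stopL [344. 291.]
stopR [307. 291.]
railL [365. 122.]
railR [291. 285.]
bow [326. 192.]
grip [-19.  55.]
```

View pics/w1.png

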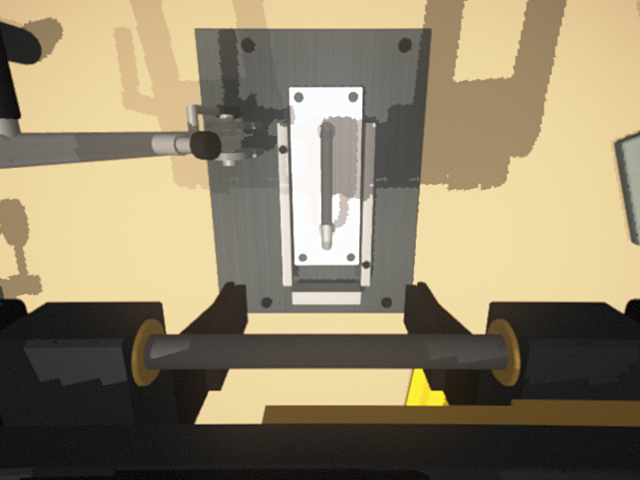

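The wrist picture shows the bow bar at column 326, running from row 130 to 240, and the stop edge at row 291. Both agree with my predictions, so I descend and take hold lightly.

Emit:
drive_tool(series=[[0,0,0.043,0,0,0,0.6],[0,0,0.043,0,0,0,0.6],[0,0,0.043,0,0,0,0.5],[0,0,0.043,0,0,0,0.4],[0,0,0,0,0,0,0.3]], squeeze=6)

```text
time: 2.65
position: [0.5614, 0.0348, 0.0774]
tool_rot: [0.101, 0.995, 0.0, -0.004]
ft_force: [0.0, -0.3, 0.3]
grip_width: 0.0323
```

Emit:
drive_tool(series=[[0,0,0,0,0,0,0.1],[0,0,0,0,0,0,0],[0,0,0,0,0,0,0],[0,0,0,0,0,0,0],[0,0,0,0,0,0,0]], squeeze=6)

```text
time: 3.28
position: [0.5659, 0.0337, 0.0823]
tool_rot: [0.101, 0.995, -0.0, 0.002]
ft_force: [-0.8, -1.7, 7.4]
grip_width: 0.0096
```

Emit:
drive_tool(series=[[0,0,0,0,0,0,0],[-0.002,0,0,0,0,0,0],[-0.004,0,0,0,0,0,0],[-0.004,0,0,0,0,0,0],[-0.004,0,0,0,0,0,0]])

```text
time: 3.9
position: [0.5741, 0.0326, 0.0809]
tool_rot: [0.101, 0.995, 0.0, -0.004]
ft_force: [-6.7, 0.9, 6.5]
grip_width: 0.0095
```

Run:
```python
from h import *
go(nest(.0245,0,.08),78.42)
```

```text
t 3.9 pos [0.5741 0.0326 0.0809] F [-6.7  0.9  6.5] w 0.0095
shift mm [-17.6  -0.8   0.8] turn deg [ 0.   -0.51 -0.04]
```

Emit:
drive_tool(series=[[0,0,-0.001,0,0,0,0],[-0.002,0,-0.001,0,0,0,0],[-0.003,0,0,0,0,0,0]])

```text
time: 4.28
position: [0.5835, 0.0305, 0.0824]
tool_rot: [0.101, 0.995, 0.0, 0.0]
ft_force: [0.2, 0.4, -2.9]
grip_width: 0.0097
```

Run:
```python
from h import *
go(nest(.0245,0,.08),78.42)
m=robot.camera_model("wrist");p,d=robot.camera("wrist");cv2.imwrite("pics/w2.png",p[60:360,180:480])
```

```text
t 4.28 pos [0.5835 0.0305 0.0824] F [ 0.2  0.4 -2.9] w 0.0097
shift mm [-8.  -0.6  2.4] turn deg [ 0.01  0.02 -0.04]
```

View pics/w2.png

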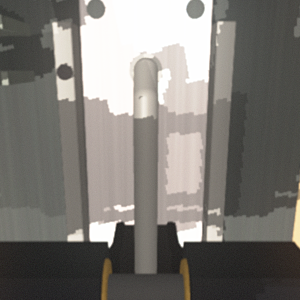

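Emit:
drive_tool(series=[[-0.002,0,0.001,0,0,0,0],[-0.002,0,0,0,0,0,0],[-0.0015,0,0,0,0,0,0],[-0.001,0,0,0,0,0,0],[0,0,0,0,0,0,0]])

```text
time: 4.95
position: [0.5898, 0.0291, 0.0816]
tool_rot: [0.101, 0.995, -0.0, 0.0]
ft_force: [0.9, -0.7, -2.1]
grip_width: 0.0095
```

Emit:
drive_tool(series=[[-0.001,0,0,0,0,0,0],[-0.001,0,0,0,0,0,0],[-0.001,0,0,0,0,0,0],[0,0,0,0,0,0,0]])

```text
time: 5.45
position: [0.5927, 0.0285, 0.0816]
tool_rot: [0.101, 0.995, -0.0, 0.0]
ft_force: [-0.5, 0.2, -3.5]
grip_width: 0.0096
```

Run:
```python
from h import *
go(nest(.0245,0,.08),78.42)
```

```text
t 5.45 pos [0.5927 0.0285 0.0816] F [-0.5  0.2 -3.5] w 0.0096
shift mm [ 1.5 -0.5  1.6] turn deg [ 0.    0.02 -0.04]
```

Emit:
drive_tool(series=[[0,0,0.001,0,0,0,0],[0,0,0.0005,0,0,0,0],[0,0,0,0,0,0,0]])

```text
time: 5.82
position: [0.5932, 0.0284, 0.0807]
tool_rot: [0.101, 0.995, -0.0, 0.001]
ft_force: [-0.6, -0.6, 3.3]
grip_width: 0.0098
```

Emit:
drive_tool(series=[[-0.001,0,0,0,0,0,0],[-0.001,0,0,0,0,0,0],[-0.001,0,0,0,0,0,0],[0,0,0,0,0,0,0]])

```text
time: 6.32
position: [0.5935, 0.0283, 0.0807]
tool_rot: [0.101, 0.995, 0.0, -0.002]
ft_force: [-4.6, -0.3, 8.6]
grip_width: 0.0093
```

Emit:
drive_tool(series=[[-0.001,0,-0.0005,0,0,0,0],[-0.001,0,0,0,0,0,0],[-0.001,0,0,0,0,0,0],[0,0,0,0,0,0,0]])

```text
time: 6.82
position: [0.5963, 0.0278, 0.081]
tool_rot: [0.101, 0.995, 0.0, -0.002]
ft_force: [-4.2, 0.6, 8.1]
grip_width: 0.0097
```

Run:
```python
from h import *
go(nest(.0245,0,.08),78.42)
```

```text
t 6.83 pos [0.5963 0.0278 0.081 ] F [-4.2  0.6  8.1] w 0.0097
shift mm [ 5.1 -0.6  1. ] turn deg [-0.01 -0.25 -0.03]
```

Emit:
drive_tool(series=[[0,0,0,0,0,0,0.3],[0,0,0,0,0,0,0.5],[0,0,-0.05,0,0,0,0.5],[0.01,0,-0.06,0,0,0,0.5],[0.02,0,-0.06,0,0,0,0.5]])

```text
time: 7.45
position: [0.5697, 0.0331, 0.2512]
tool_rot: [0.101, 0.995, -0.0, 0.0]
ft_force: [0.4, -0.4, 0.2]
grip_width: 0.0425
```

Emit:
drive_tool(series=[[0,0,0,0,0,0,0.5],[0,0,0,0,0,0,0.5]])

```text
time: 7.7
position: [0.569, 0.0334, 0.2495]
tool_rot: [0.101, 0.995, -0.0, -0.0]
ft_force: [-0.0, 0.2, 0.0]
grip_width: 0.0434
```

Run:
```python
from h import *
go(nest(-.11,-.154,.256),78.42)
m=robot.camera_model("wrist");p,d=robot.camera("wrist");cv2.imwrite("pics/w3.png",p)
for n,X in dict(stop=nest(.09,0,.038),plateendhome=nest(.09,0,.028),otherend=nest(-.09,0,.028),up1=nest(.05,0,.093),up2=nest(-.05,0,.093)).items(): print(n,proj(m,X).round(1))
c=cv2.resize(p[50:340,190:460],None,fx=2,fy=2);cv2.imwrite("pics/w3c.png",c)
```

```text
t 7.7 pos [0.569  0.0334 0.2495] F [-0.   0.2  0. ] w 0.0434
shift mm [ 111.6 -154.6   -6.5] turn deg [-0.   -0.01 -0.04]
stop [324.5 288.8]
plateendhome [324.5 285.1]
otherend [324.4 112.2]
up1 [324.3 273.2]
up2 [324.2 160.7]
```

View pics/w3c.png

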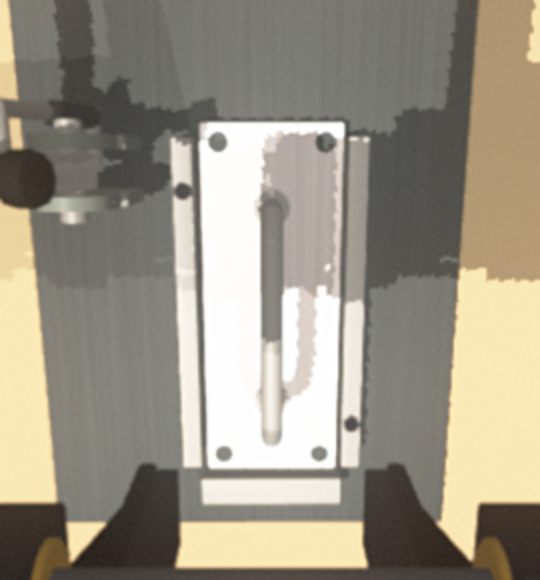

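Run:
```python
import cv2
p=cv2.cvtColor(cv2.imread("pics/w3.png"),6)
for u in(300,315,330,350): print(u,p[278:300,u].tolist(), p[106:116,u].tolist())
```

```text
300 [132, 141, 204, 255, 255, 254, 185, 119, 108, 110, 121, 179, 237, 244, 243, 242, 241, 240, 241, 239, 240, 241] [129, 124, 110, 85, 119, 230, 255, 255, 255, 254]
315 [254, 254, 254, 255, 255, 254, 187, 121, 115, 111, 125, 184, 237, 243, 243, 242, 242, 242, 240, 240, 239, 241] [128, 129, 117, 91, 121, 231, 255, 255, 254, 254]
330 [254, 254, 254, 255, 255, 255, 189, 123, 115, 112, 126, 186, 237, 243, 242, 240, 241, 240, 240, 240, 240, 242] [127, 127, 121, 105, 122, 228, 255, 255, 255, 233]
350 [131, 135, 195, 255, 255, 251, 176, 118, 112, 111, 128, 191, 236, 240, 239, 237, 237, 239, 238, 238, 236, 239] [123, 125, 117, 87, 118, 229, 255, 255, 255, 255]
```

Row profiles put the plate edge at row 284.0 and the stop edge at 289.0. That is about 1.3 mm more than contact would give, so I take a firmer hold and push once more.

Emit:
drive_tool(series=[[-0.012,0,0.042,0,0,0,0.5],[-0.011,0,0.042,0,0,0,0.5],[0,0,0.042,0,0,0,0.5],[0,0,0.042,0,0,0,0.5],[0,0,0,0,0,0,0.3]])

```text
time: 8.38
position: [0.5876, 0.0291, 0.0766]
tool_rot: [0.101, 0.995, 0.0, -0.006]
ft_force: [-0.4, -0.2, -0.5]
grip_width: 0.0393
```

Emit:
drive_tool(series=[[0,0,0,0,0,0,0.2],[0,0,0,0,0,0,0],[0,0,0,0,0,0,0],[0,0,0,0,0,0,0],[0,0,0,0,0,0,0]], squeeze=12)

```text
time: 9.0
position: [0.5927, 0.0285, 0.0833]
tool_rot: [0.101, 0.995, -0.0, 0.001]
ft_force: [-0.7, 0.8, 6.0]
grip_width: 0.0091
```

Emit:
drive_tool(series=[[-0.001,0,0,0,0,0,0],[-0.001,0,0,0,0,0,0],[0,0,0,0,0,0,0]])

```text
time: 9.38
position: [0.5927, 0.0285, 0.0833]
tool_rot: [0.101, 0.995, 0.0, -0.001]
ft_force: [-3.2, -0.8, 9.7]
grip_width: 0.0093
```

Emit:
drive_tool(series=[[-0.001,0,-0.0007,0,0,0,0],[-0.001,0,-0.0005,0,0,0,0],[0,0,0,0,0,0,0]])

```text
time: 9.75
position: [0.5937, 0.0283, 0.0836]
tool_rot: [0.101, 0.995, 0.0, -0.002]
ft_force: [-3.9, 1.0, 7.2]
grip_width: 0.009
```

Emit:
drive_tool(series=[[-0.001,0,0,0,0,0,0],[-0.001,0,0,0,0,0,0],[0,0,0,0,0,0,0]])

```text
time: 10.12
position: [0.5952, 0.028, 0.084]
tool_rot: [0.101, 0.995, 0.0, -0.002]
ft_force: [-6.0, 1.1, 8.8]
grip_width: 0.0092
```

Emit:
drive_tool(series=[[-0.001,0,0,0,0,0,0],[-0.001,0,0,0,0,0,0],[0,0,0,0,0,0,0]])

```text
time: 10.5
position: [0.5975, 0.0276, 0.0843]
tool_rot: [0.101, 0.995, 0.0, -0.002]
ft_force: [-5.0, 0.9, 10.5]
grip_width: 0.0096
```

Emit:
drive_tool(series=[[0,0,0,0,0,0,0.3],[0,0,0,0,0,0,0.5],[0,0,-0.05,0,0,0,0.5],[0.01,0,-0.06,0,0,0,0.5],[0.02,0,-0.06,0,0,0,0.5]])

```text
time: 11.12
position: [0.571, 0.0328, 0.2537]
tool_rot: [0.101, 0.995, -0.0, 0.0]
ft_force: [0.8, -0.9, 0.8]
grip_width: 0.0422
```

Emit:
drive_tool(series=[[0,0,0,0,0,0,0.5],[0,0,0,0,0,0,0.5]])

```text
time: 11.38
position: [0.5703, 0.0331, 0.2521]
tool_rot: [0.101, 0.995, 0.0, 0.0]
ft_force: [0.1, -0.2, 0.7]
grip_width: 0.0433
```

Run:
```python
from h import *
go(nest(-.11,-.154,.256),78.42)
m=robot.camera_model("wrist");p,d=robot.camera("wrist");cv2.imwrite("pics/w4.png",p)
for n,X in dict(stop=nest(.09,0,.038),plateendhome=nest(.09,0,.028),otherend=nest(-.09,0,.028)).items(): print(n,proj(m,X).round(1))
p=cv2.cvtColor(p,6)
for u in(300,315,330,350): print(u,p[278:300,u].tolist(), p[106:116,u].tolist())
for u in (315,330): print(d[278:300,u].round(3).tolist())
```

```text
t 11.38 pos [0.5703 0.0331 0.2521] F [ 0.1 -0.2  0.7] w 0.0433
shift mm [ 112.9 -154.6   -3.9] turn deg [ 0.    0.   -0.04]
stop [324.5 286.7]
plateendhome [324.5 283.1]
otherend [324.4 110.8]
300 [220, 255, 255, 254, 187, 120, 113, 107, 125, 188, 240, 245, 241, 241, 243, 242, 240, 240, 240, 242, 240, 208] [120, 90, 86, 175, 255, 255, 255, 255, 220, 144]
315 [254, 255, 255, 253, 186, 119, 112, 114, 130, 191, 236, 243, 242, 241, 242, 242, 241, 239, 240, 242, 241, 207] [128, 114, 96, 174, 255, 255, 255, 254, 254, 254]
330 [254, 255, 255, 253, 188, 125, 114, 112, 131, 194, 238, 243, 241, 241, 241, 241, 240, 240, 240, 241, 240, 204] [124, 115, 94, 166, 255, 255, 255, 254, 255, 255]
350 [196, 255, 255, 251, 180, 119, 112, 111, 130, 197, 238, 241, 238, 237, 238, 239, 239, 238, 237, 239, 238, 204] [122, 105, 87, 171, 255, 255, 255, 255, 251, 169]
[0.4169999957084656, 0.4180000126361847, 0.4169999957084656, 0.4180000126361847, 0.42100000381469727, 0.41999998688697815, 0.41499999165534973, 0.414000004529953, 0.41100001335144043, 0.4090000092983246, 0.4090000092983246, 0.40799999237060547, 0.4099999964237213, 0.4099999964237213, 0.4099999964237213, 0.4099999964237213, 0.4099999964237213, 0.41200000047683716, 0.41100001335144043, 0.41200000047683716, 0.4129999876022339, 0.414000004529953]
[0.4169999957084656, 0.4169999957084656, 0.41600000858306885, 0.4189999997615814, 0.41999998688697815, 0.4180000126361847, 0.41499999165534973, 0.4129999876022339, 0.41100001335144043, 0.4099999964237213, 0.4090000092983246, 0.40799999237060547, 0.4099999964237213, 0.41100001335144043, 0.41100001335144043, 0.4099999964237213, 0.41200000047683716, 0.41200000047683716, 0.41200000047683716, 0.41100001335144043, 0.4099999964237213, 0.4399999976158142]
```

The plate-to-stop gap is unchanged after the second push, which slipped at about 6 N. The depth across it reads a continuous stop face and never drops to the base, so the cover is home. Next is the clamp grip.

Emit:
drive_tool(series=[[0.0226,-0.0309,-0.001,0,0,0,0.5],[0.0226,-0.0309,-0.001,0,0,0,0.5],[0.0226,-0.0309,-0.001,0,0,0,0.5],[0.0226,-0.0309,-0.001,0,0,0,0.5],[0.0226,-0.0309,0,0,0,0,0.5]])

```text
time: 12.05
position: [0.4271, -0.096, 0.2545]
tool_rot: [0.101, 0.995, 0.001, -0.002]
ft_force: [-0.4, -0.2, -0.1]
grip_width: 0.0436
```

Emit:
drive_tool(series=[[0,0,0,0,0,0,0.5],[0,0,0,0,0,0,0.5]])

```text
time: 12.3
position: [0.4289, -0.0954, 0.2554]
tool_rot: [0.102, 0.995, 0.001, -0.001]
ft_force: [-0.1, 1.0, 0.0]
grip_width: 0.0437
```

Run:
```python
from h import *
go(nest(-.11,-.1537,.206),78.42)
m=robot.camera_model("top");p,d=robot.camera("scene");cv2.imwrite("pics/s2.png",cv2.resize(p[130:330,160:400],None,fx=3,fy=3))
```

```text
t 12.3 pos [ 0.4289 -0.0954  0.2554] F [-0.1  1.   0. ] w 0.0437
shift mm [ 0.2 -0.  49.4] turn deg [ 0.06 -0.09 -0.08]
```

View pics/s2.png

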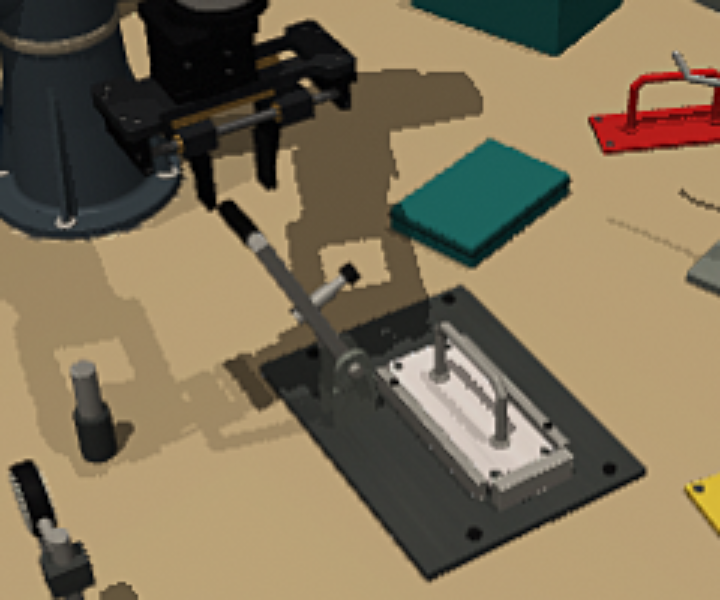

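The fingers stand over the black grip (crop 235,215), and the cover sits against the stop (crop 540,475). I go down and grip.

Emit:
drive_tool(series=[[0,0,0.02,0,0,0,0.5],[0,0,0.02,0,0,0,0.5],[0,0,0.009,0,0,0,0.5],[0,0,0,0,0,0,0.4],[0,0,0,0,0,0,0.25]])

```text
time: 12.98
position: [0.4293, -0.0955, 0.2078]
tool_rot: [0.101, 0.995, -0.0, 0.001]
ft_force: [0.0, -0.6, -0.2]
grip_width: 0.032
```

Emit:
drive_tool(series=[[0,0,0,0,0,0,0.1],[0,0,0,0,0,0,0],[0,0,0,0,0,0,0],[0,0,0,0,0,0,0]], squeeze=25)

```text
time: 13.48
position: [0.429, -0.0956, 0.2078]
tool_rot: [0.101, 0.995, -0.0, 0.001]
ft_force: [-0.3, 0.4, 5.4]
grip_width: 0.0162
```

Run:
```python
from h import *
go(nest(-.11,-.1537,.206),78.42)
# swing table: tool-frame (y,z) steps
th=2.0-np.array([0,.04,.1,.17,.24,.31,.38,.45,.52,.59,.66,.73,.80,.87,.94,1.01,1.08,1.15,1.22,1.29,1.36,1.43,1.5,1.57,1.64,1.71,1.78,1.85,1.9,1.95,2.0])
P=165*np.c_[np.cos(th),-np.sin(th)]
print(np.diff(P,axis=0).round(1).tolist())
```

```text
t 13.47 pos [ 0.429  -0.0956  0.2078] F [-0.3  0.4  5.4] w 0.0162
shift mm [0.5 0.2 1.8] turn deg [-0.01  0.07 -0.04]
[[6.1, -2.6], [9.3, -3.5], [11.1, -3.3], [11.3, -2.6], [11.4, -1.8], [11.5, -1.0], [11.5, -0.2], [11.5, 0.6], [11.5, 1.4], [11.3, 2.2], [11.1, 3.0], [10.9, 3.8], [10.6, 4.6], [10.3, 5.3], [9.9, 6.0], [9.4, 6.7], [8.9, 7.3], [8.4, 7.9], [7.8, 8.5], [7.2, 9.0], [6.6, 9.5], [5.9, 9.9], [5.2, 10.3], [4.4, 10.7], [3.7, 10.9], [2.9, 11.2], [2.1, 11.4], [1.0, 8.2], [0.6, 8.2], [0.2, 8.2]]
```

Emit:
drive_tool(series=[[0,0.0061,-0.0026,0,0,0,0],[0,0.0093,-0.0035,0,0,0,0],[0,0.0111,-0.0033,0,0,0,0],[0,0.0113,-0.0026,0,0,0,0],[0,0.0114,-0.0018,0,0,0,0]])

```text
time: 14.1
position: [0.4392, -0.0476, 0.2217]
tool_rot: [0.101, 0.995, -0.001, 0.001]
ft_force: [0.9, -4.1, 3.1]
grip_width: 0.0162
```

Emit:
drive_tool(series=[[0,0.0115,-0.001,0,0,0,0],[0,0.0115,-0.0002,0,0,0,0],[0,0.0115,0.0006,0,0,0,0],[0,0.0115,0.0014,0,0,0,0],[0,0.0113,0.0022,0,0,0,0]])

```text
time: 14.72
position: [0.4509, 0.0097, 0.218]
tool_rot: [0.101, 0.995, 0.0, 0.001]
ft_force: [3.7, -1.0, 0.2]
grip_width: 0.0162
```

Run:
```python
from h import *
th=2-.66
go(nest(-.11,-.085+.165*np.cos(th),.056+.165*np.sin(th)),78.42)
```

```text
t 14.72 pos [0.4509 0.0097 0.218 ] F [ 3.7 -1.   0.2] w 0.0162
shift mm [ 0.8 -0.9  1.4] turn deg [ 0.03  0.07 -0.05]
```

Tracking well, so I continue the swing.

Emit:
drive_tool(series=[[0,0.0111,0.003,0,0,0,0],[0,0.0109,0.0038,0,0,0,0],[0,0.0106,0.0046,0,0,0,0],[0,0.0103,0.0053,0,0,0,0],[0,0.0099,0.006,0,0,0,0]])

```text
time: 15.35
position: [0.4609, 0.0613, 0.1949]
tool_rot: [0.101, 0.995, 0.0, 0.0]
ft_force: [5.2, -1.2, -1.2]
grip_width: 0.0163
```

Emit:
drive_tool(series=[[0,0.0094,0.0067,0,0,0,0],[0,0.0089,0.0073,0,0,0,0],[0,0.0084,0.0079,0,0,0,0],[0,0.0078,0.0085,0,0,0,0],[0,0.0072,0.009,0,0,0,0]])

```text
time: 15.98
position: [0.4689, 0.102, 0.1553]
tool_rot: [0.101, 0.995, 0.0, -0.0]
ft_force: [3.6, 1.0, -2.5]
grip_width: 0.0157
```

Emit:
drive_tool(series=[[0,0.0066,0.0095,0,0,0,0],[0,0.0059,0.0099,0,0,0,0],[0,0.0052,0.0103,0,0,0,0],[0,0.0044,0.0107,0,0,0,0],[0,0,0,0,0,0,0]])

```text
time: 16.6
position: [0.4732, 0.1237, 0.1144]
tool_rot: [0.101, 0.995, 0.0, -0.001]
ft_force: [3.5, 1.7, -5.0]
grip_width: 0.0164
```

Run:
```python
from h import *
th=2-1.64
go(nest(-.11,-.085+.165*np.cos(th),.056+.165*np.sin(th)),78.42)
```

```text
t 16.6 pos [0.4732 0.1237 0.1144] F [ 3.5  1.7 -5. ] w 0.0164
shift mm [-0.3 -0.3  0.3] turn deg [ 0.02 -0.09 -0.05]
```

Emit:
drive_tool(series=[[0,0.0037,0.0109,0,0,0,0],[0,0.0029,0.0112,0,0,0,0],[0,0.0021,0.0114,0,0,0,0],[0,0.001,0.0082,0,0,0,0],[0,0,0,0,0,0,0]])

```text
time: 17.23
position: [0.4751, 0.1328, 0.0729]
tool_rot: [0.101, 0.995, 0.0, -0.001]
ft_force: [2.7, 4.1, -4.0]
grip_width: 0.0162
```

Emit:
drive_tool(series=[[0,0.0006,0.004,0,0,0,0],[0,0.0003,0.004,0,0,0,0],[0,0,0.002,0,0,0,0],[0,0,0,0,0,0,0]])

```text
time: 17.73
position: [0.4753, 0.1333, 0.0639]
tool_rot: [0.101, 0.995, -0.0, -0.0]
ft_force: [1.3, 1.6, -2.1]
grip_width: 0.0163
```

Run:
```python
from h import *
go(nest(-.11,.08,.056),78.42)
```

```text
t 17.73 pos [0.4753 0.1333 0.0639] F [ 1.3  1.6 -2.1] w 0.0163
shift mm [-0.1  0.4  7.9] turn deg [-0.02 -0.04 -0.03]
```

Emit:
drive_tool(series=[[0,0,0.002,0,0,0,0],[0,0,0.002,0,0,0,0],[0,0,0,0,0,0,0]])

```text
time: 18.1
position: [0.4754, 0.1334, 0.06]
tool_rot: [0.101, 0.995, -0.0, -0.0]
ft_force: [-0.0, 1.6, 1.9]
grip_width: 0.0161
```

Emit:
drive_tool(series=[[0,0,0.002,0,0,0,0],[0,0,0.001,0,0,0,0],[0,0,0,0,0,0,0]])

```text
time: 18.48
position: [0.4754, 0.1334, 0.057]
tool_rot: [0.101, 0.995, -0.0, -0.0]
ft_force: [-0.8, 1.9, 3.2]
grip_width: 0.0162
```

Emit:
drive_tool(series=[[0,0,0,0,0,0,0.25],[0,0,0,0,0,0,0.4],[0,0,0,0,0,0,0.5],[0,0,0,0,0,0,0.5],[0,0,0,0,0,0,0.5]])

```text
time: 19.1
position: [0.4757, 0.1334, 0.0569]
tool_rot: [0.101, 0.995, -0.0, -0.0]
ft_force: [-0.3, 0.1, 0.0]
grip_width: 0.0426
```

Emit:
drive_tool(series=[[0,0,0,0,0,0,0.5],[0,0,0,0,0,0,0.5],[0,0,0,0,0,0,0.5],[0,0,0,0,0,0,0.5],[0,0,0,0,0,0,0.5]])

```text
time: 19.73
position: [0.4757, 0.1334, 0.0569]
tool_rot: [0.101, 0.995, 0.0, -0.0]
ft_force: [-0.3, 0.3, -0.6]
grip_width: 0.0436
```

Run:
```python
from h import *
go(nest(-.11,.08,.056),78.42)
p,d=robot.camera("scene");cv2.imwrite("pics/s3.png",cv2.resize(p[180:330,220:400],None,fx=4,fy=4))
```

```text
t 19.73 pos [0.4757 0.1334 0.0569] F [-0.3  0.3 -0.6] w 0.0436
shift mm [0.2 0.2 0.9] turn deg [ 0.   -0.   -0.04]
```

View pics/s3.png

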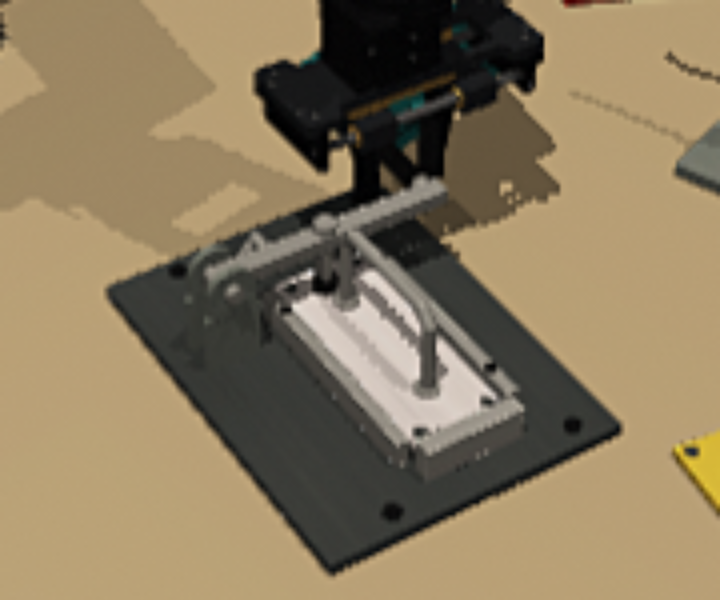

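Emit:
drive_tool(series=[[0,0,0,0,0,0,0.5],[0,0,0,0,0,0,0.5],[0,0,0,0,0,0,0.5]])

```text
time: 20.15
position: [0.4757, 0.1334, 0.0569]
tool_rot: [0.101, 0.995, 0.0, -0.0]
ft_force: [-0.1, 0.1, 0.1]
grip_width: 0.0436
```

The picture shows the arm level with its foot on the cover's near end (crop 325,285), the cover home, and the fingers clear of the grip. The clamp has held alone for over 1.2 s. I regrip and swing back.

Emit:
drive_tool(series=[[0,0,0,0,0,0,0.5],[0,0,0,0,0,0,0.25],[0,0,0,0,0,0,0],[0,0,0,0,0,0,0],[0,0,0,0,0,0,0]], squeeze=28)

```text
time: 20.78
position: [0.4757, 0.1334, 0.057]
tool_rot: [0.101, 0.995, -0.0, -0.0]
ft_force: [-0.2, -1.4, -0.0]
grip_width: 0.016
```

Emit:
drive_tool(series=[[0,0,-0.003,0,0,0,0],[0,0,-0.005,0,0,0,0],[0,-0.0006,-0.008,0,0,0,0],[0,-0.001,-0.008,0,0,0,0],[0,-0.0021,-0.0114,0,0,0,0]])

```text
time: 21.4
position: [0.4749, 0.13, 0.0928]
tool_rot: [0.101, 0.995, 0.0, -0.0]
ft_force: [2.0, 0.7, -8.5]
grip_width: 0.0163
```

Emit:
drive_tool(series=[[0,-0.0029,-0.0112,0,0,0,0],[0,-0.0037,-0.0109,0,0,0,0],[0,-0.0044,-0.0107,0,0,0,0],[0,-0.0052,-0.0103,0,0,0,0],[0,-0.0059,-0.0099,0,0,0,0]])

```text
time: 22.02
position: [0.471, 0.1103, 0.147]
tool_rot: [0.102, 0.995, 0.003, 0.001]
ft_force: [1.6, 11.6, -2.8]
grip_width: 0.0166
```

Run:
```python
from h import *
o=robot.get_obs();th=np.linspace(0,1.2,600)
P=np.array([nest(-.11,-.085+.165*np.cos(t),.058+.165*np.sin(t)) for t in th]);i=np.argmin(np.linalg.norm(P-o["position"],axis=1));print("a",2-th[i]);go(P[i],78.42)
```

```text
a 1.4370617696160268
t 22.02 pos [0.471  0.1103 0.147 ] F [ 1.6 11.6 -2.8] w 0.0166
shift mm [ 0.3 -1.7  1. ] turn deg [ 0.3   0.1  -0.17]
```

Emit:
drive_tool(series=[[0,-0.0074,-0.0091,0,0,0,0],[0,-0.0079,-0.0086,0,0,0,0],[0,-0.0078,-0.0085,0,0,0,0],[0,-0.0084,-0.0079,0,0,0,0],[0,-0.0089,-0.0073,0,0,0,0]])

```text
time: 22.65
position: [0.464, 0.0753, 0.1911]
tool_rot: [0.104, 0.995, 0.008, 0.003]
ft_force: [-0.0, 25.0, 18.1]
grip_width: 0.0163
```

Emit:
drive_tool(series=[[0,-0.0094,-0.0067,0,0,0,0],[0,-0.0099,-0.006,0,0,0,0],[0,-0.0103,-0.0053,0,0,0,0],[0,-0.0106,-0.0046,0,0,0,0],[0,-0.0109,-0.0038,0,0,0,0]])

```text
time: 23.28
position: [0.4534, 0.0227, 0.2189]
tool_rot: [0.102, 0.995, 0.005, 0.003]
ft_force: [-2.9, 14.8, 27.7]
grip_width: 0.016
```

Run:
```python
from h import *
o=robot.get_obs();th=np.linspace(0,2,900)
P=np.array([nest(-.11,-.085+.165*np.cos(t),.058+.165*np.sin(t)) for t in th]);i=np.argmin(np.linalg.norm(P-o["position"],axis=1));print("a",2-th[i]);go(P[i],78.42)
```

```text
a 0.7408231368186875
t 23.27 pos [0.4534 0.0227 0.2189] F [-2.9 14.8 27.7] w 0.016
shift mm [ 0.6 -1.3  3.9] turn deg [ 0.55  0.34 -0.16]
```

Emit:
drive_tool(series=[[0,-0.002,-0.003,0,0,0,0],[0,-0.002,-0.003,0,0,0,0],[0,0,0,0,0,0,0]])

```text
time: 23.65
position: [0.4519, 0.0156, 0.2215]
tool_rot: [0.102, 0.995, 0.001, 0.002]
ft_force: [0.1, 6.7, 11.5]
grip_width: 0.016
```

Run:
```python
from h import *
go(nest(-.11,-.085+.165*np.cos(1.35),.058+.165*np.sin(1.35)),78.42)
```

```text
t 23.65 pos [0.4519 0.0156 0.2215] F [ 0.1  6.7 11.5] w 0.016
shift mm [ 0.5 -8.5  2.5] turn deg [ 0.16  0.18 -0.11]
```

Emit:
drive_tool(series=[[0,-0.011,-0.0032,0,0,0,0],[0,-0.0113,-0.0024,0,0,0,0],[0,-0.0115,-0.0013,0,0,0,0],[0,-0.0115,-0.0004,0,0,0,0],[0,-0.0115,0.0005,0,0,0,0]])

```text
time: 24.28
position: [0.4395, -0.0421, 0.2259]
tool_rot: [0.101, 0.995, -0.0, -0.0]
ft_force: [1.5, 1.9, 2.7]
grip_width: 0.0162
```

Run:
```python
from h import *
o=robot.get_obs();th=np.linspace(0,2.1,900)
P=np.array([nest(-.11,-.085+.165*np.cos(t),.058+.165*np.sin(t)) for t in th]);i=np.argmin(np.linalg.norm(P-o["position"],axis=1));print("a",2-th[i]);go(P[i],78.42)
go(nest(-.11,-.1537,.208),78.42)
```

```text
a 0.3438264738598442
t 24.27 pos [ 0.4395 -0.0421  0.2259] F [1.5 1.9 2.7] w 0.0162
shift mm [0.1 0.3 3.5] turn deg [-0.03 -0.   -0.04]
t 24.27 pos [ 0.4395 -0.0421  0.2259] F [1.5 1.9 2.7] w 0.0162
shift mm [  0.  -54.3  17.9] turn deg [-0.03 -0.   -0.04]
```

Emit:
drive_tool(series=[[0,-0.0114,0.0016,0,0,0,0],[0,-0.0112,0.0024,0,0,0,0],[0,-0.011,0.0032,0,0,0,0],[0,-0.0085,0.003,0,0,0,0],[0,-0.0055,0.0022,0,0,0,0]])

```text
time: 24.9
position: [0.4297, -0.0882, 0.213]
tool_rot: [0.101, 0.995, 0.0, -0.001]
ft_force: [2.0, 0.8, -2.0]
grip_width: 0.016
```

Emit:
drive_tool(series=[[0,-0.003,0.0013,0,0,0,0],[0,-0.002,0.0009,0,0,0,0],[0,-0.0015,0.0007,0,0,0,0],[0,0,0,0,0,0,0]])

```text
time: 25.4
position: [0.4285, -0.0939, 0.2105]
tool_rot: [0.101, 0.995, -0.0, -0.0]
ft_force: [-0.7, -0.3, -0.4]
grip_width: 0.0161
```

Run:
```python
from h import *
go(nest(-.11,-.1537,.211),78.42)
```

```text
t 25.4 pos [ 0.4285 -0.0939  0.2105] F [-0.7 -0.3 -0.4] w 0.0161
shift mm [-0.3 -1.4 -0.5] turn deg [-0.01 -0.05 -0.02]
```

Emit:
drive_tool(series=[[0,-0.001,0.0005,0,0,0,0],[0,-0.001,0.0005,0,0,0,0],[0,-0.001,0.0003,0,0,0,0],[0,0,0,0,0,0,0]])

```text
time: 25.9
position: [0.4282, -0.0954, 0.2097]
tool_rot: [0.102, 0.995, 0.002, -0.0]
ft_force: [0.4, 6.0, 5.1]
grip_width: 0.0163
```

Emit:
drive_tool(series=[[0,0,0,0,0,0,0.22],[0,0,0,0,0,0,0.35],[0,0,0,0,0,0,0.45],[0,0,-0.015,0,0,0,0.45],[0,0,-0.035,0,0,0,0.45]])

```text
time: 26.52
position: [0.4275, -0.0971, 0.2586]
tool_rot: [0.101, 0.995, 0.0, -0.002]
ft_force: [0.9, -0.5, -0.5]
grip_width: 0.0385
```

Run:
```python
from h import *
go(nest(.0235,0.0005,.25),78.42)
```

```text
t 26.52 pos [ 0.4275 -0.0971  0.2586] F [ 0.9 -0.5 -0.5] w 0.0385
shift mm [-134.1  156.3    8.2] turn deg [ 0.01 -0.21 -0.06]
```

Emit:
drive_tool(series=[[-0.0268,0.0313,0.0,0,0,0,0.45],[-0.0268,0.0313,0.0,0,0,0,0.45],[-0.0268,0.0313,0.0,0,0,0,0.45],[-0.0268,0.0313,0,0,0,0,0.45],[-0.0268,0.0313,0.0,0,0,0,0.45]])

```text
time: 27.15
position: [0.5925, 0.0297, 0.2591]
tool_rot: [0.101, 0.995, -0.001, 0.0]
ft_force: [0.7, -1.1, 0.4]
grip_width: 0.0393
```

Emit:
drive_tool(series=[[0,0,0,0,0,0,0.45],[0,0,0,0,0,0,0.45]])

```text
time: 27.4
position: [0.5905, 0.029, 0.2588]
tool_rot: [0.101, 0.995, -0.0, -0.001]
ft_force: [-0.8, -0.0, -0.4]
grip_width: 0.0391
```

Run:
```python
from h import *
go(nest(.0235,0.0005,.083),78.42)
m=robot.camera_model("wrist");p,d=robot.camera("wrist");cv2.imwrite("pics/w5.png",p)
for n,X in dict(e1=nest(.09,0,.028),e2=nest(-.09,0,.028)).items(): print(n,proj(m,X).round(1))
g=cv2.cvtColor(p,6);print(g[276:294,315].tolist(),g[100:118,315].tolist()); print(g[220,290:360].tolist())
```

```text
t 27.4 pos [0.5905 0.029  0.2588] F [-0.8 -0.  -0.4] w 0.0391
shift mm [-0.000e+00  1.000e-01  1.758e+02] turn deg [-0.05 -0.08 -0.03]
e1 [324.7 263.6]
e2 [324.6  88.6]
[240, 241, 241, 225, 169, 132, 128, 132, 130, 128, 127, 128, 125, 133, 170, 222, 231, 231] [254, 254, 254, 254, 254, 254, 254, 254, 254, 254, 254, 254, 254, 254, 254, 254, 254, 254]
[131, 92, 113, 219, 255, 255, 254, 254, 254, 254, 254, 254, 254, 254, 254, 254, 254, 254, 254, 254, 254, 253, 252, 251, 251, 251, 252, 252, 253, 251, 218, 181, 192, 214, 228, 232, 223, 197, 183, 164, 156, 179, 215, 210, 205, 209, 212, 208, 206, 205, 208, 207, 208, 212, 225, 245, 255, 254, 254, 254, 254, 254, 254, 254, 254, 254, 255, 255, 213, 117]
```

Emit:
drive_tool(series=[[0,0,0.045,0,0,0,0.45],[0,0,0.045,0,0,0,0.45],[0,0,0.045,0,0,0,0.45],[0,0,0.04,0,0,0,0.45],[0,0,0,0,0,0,0.35]])

```text
time: 28.08
position: [0.5878, 0.0288, 0.0818]
tool_rot: [0.102, 0.995, 0.0, -0.004]
ft_force: [0.1, -0.4, 1.2]
grip_width: 0.0348
```

Emit:
drive_tool(series=[[0,0,0,0,0,0,0.25],[0,0,0,0,0,0,0.1],[0,0,0,0,0,0,0],[0,0,0,0,0,0,0],[0,0,0,0,0,0,0]], squeeze=40)

```text
time: 28.7
position: [0.592, 0.0287, 0.0859]
tool_rot: [0.101, 0.995, -0.0, 0.001]
ft_force: [-1.1, -2.2, 6.9]
grip_width: 0.0086
```

Emit:
drive_tool(series=[[0,0,-0.005,0,0,0,0],[0,0,-0.01,0,0,0,0],[0,0,-0.015,0,0,0,0],[0,0,0,0,0,0,0]])

```text
time: 29.2
position: [0.5924, 0.0293, 0.116]
tool_rot: [0.101, 0.995, -0.0, 0.002]
ft_force: [0.3, 0.1, -2.9]
grip_width: 0.0083
```

Emit:
drive_tool(series=[[0,0,-0.02,0,0,0,0],[0,0,-0.025,0,0,0,0],[0,0,-0.025,0,0,3,0],[0,0,-0.025,0,0,7,0],[0,0,-0.02,0,0,8.5,0]])

```text
time: 29.82
position: [0.5909, 0.0294, 0.2302]
tool_rot: [0.262, 0.965, -0.0, 0.0]
ft_force: [-0.1, 0.3, -2.6]
grip_width: 0.0087
```

Emit:
drive_tool(series=[[0,0,0,0,0,9,0],[0,0,0,0,0,9,0],[0,0,0,0,0,9,0],[0,0,0,0,0,9,0],[0,0,0,0,0,9,0]])

```text
time: 30.45
position: [0.5905, 0.0294, 0.2289]
tool_rot: [0.612, 0.791, -0.0, -0.0]
ft_force: [0.2, 0.2, -3.2]
grip_width: 0.0086
```

Emit:
drive_tool(series=[[0,0,0,0,0,5,0],[0,0,0,0,0,0,0],[0,0,0,0,0,0,0]])

```text
time: 30.82
position: [0.5908, 0.0294, 0.2291]
tool_rot: [0.643, 0.766, -0.0, -0.0]
ft_force: [-0.3, -0.1, -2.8]
grip_width: 0.0085
```

```bash
cat >> h.py <<'E'
HY=np.radians(9.8);H0=np.array([.5992,.4148,0])
def stand(x,y,z):
    c,s=np.cos(HY),np.sin(HY);return H0+[c*x-s*y,s*x+c*y,z]
E
python3 - <<'E'
from h import *
go(stand(-.2,-.0245,.232),9.8)
p,d=robot.camera("scene");cv2.imwrite("pics/s4.png",cv2.resize(p[50:330,200:500],None,fx=2,fy=2))
E
```

```text
t 30.82 pos [0.5908 0.0294 0.2291] F [-0.3 -0.1 -2.8] w 0.0085
shift mm [ 354.2 -125.2   -2.7] turn deg [-0.03 -0.01  0.15]
```

View pics/s4.png

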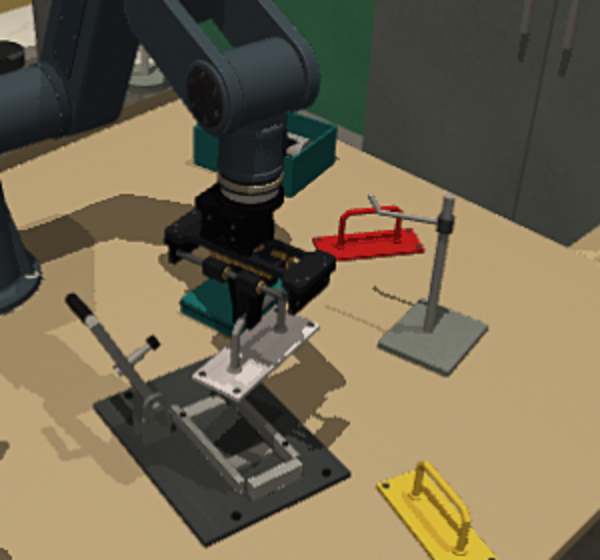

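The clamp is fully back (arm tip at crop 75,305), the cover hangs level in the gripper, and the hook tip is at crop (372,200). I move to a point in front of the hook.

Emit:
drive_tool(series=[[0.02,-0.01,0,0,0,0,0],[0.035,-0.02,0,0,0,0,0],[0.042,-0.025,0,0,0,0,0],[0.042,-0.025,0,0,0,0,0],[0.042,-0.025,0,0,0,0,0]])

```text
time: 31.5
position: [0.4541, 0.1915, 0.2295]
tool_rot: [0.643, 0.766, 0.0, -0.001]
ft_force: [0.3, 0.2, -2.7]
grip_width: 0.0087
```

Emit:
drive_tool(series=[[0.042,-0.02,0.001,0,0,0,0],[0.042,0,0.001,0,0,0,0],[0.042,0,0.001,0,0,0,0],[0.03,0,0,0,0,0,0],[0.017,0,0,0,0,0,0]])

```text
time: 32.12
position: [0.4053, 0.3582, 0.2264]
tool_rot: [0.643, 0.766, -0.0, -0.0]
ft_force: [0.6, -0.8, -2.5]
grip_width: 0.0087
```

Emit:
drive_tool(series=[[0,0,0,0,0,0,0],[0,0,0,0,0,0,0]])

```text
time: 32.38
position: [0.4069, 0.3557, 0.2262]
tool_rot: [0.644, 0.765, -0.001, 0.0]
ft_force: [-0.4, 0.3, -3.1]
grip_width: 0.0088
```

```bash
python3 - <<'E'
from h import *
go(stand(-.098,-.0245,.228),9.8)
p,d=robot.camera("top");m=robot.camera_model("top");cv2.imwrite("pics/t5.png",cv2.resize(p[180:340,150:300],None,fx=4,fy=4,interpolation=2))
ps,d=robot.camera("scene");cv2.imwrite("pics/s5f.png",ps)
for n,z in dict(tip=.206,):pass
E
python3 - <<'E'
from h import *
m=robot.camera_model("scene");m2=robot.camera_model("top")
for n,X in dict(tip=stand(-.122,0,.206),low=stand(-.105,0,.185),root=stand(-.008,0,.205),top=stand(0,0,.25),bowmid=np.array([0,0,0])).items(): print(n,proj(m,X).round(1),proj(m2,X).round(1))
E
```

```text
t 32.38 pos [0.4069 0.3557 0.2262] F [-0.4  0.3 -3.1] w 0.0088
shift mm [  0.9 101.5  -1.9] turn deg [-0.05  0.06  0.06]
tip [385.2 147.7] [207.7 269.1]
low [389.5 155.7] [208.6 264.1]
root [420.  160.6] [202.5 233. ]
top [424.7 147.7] [198.2 228.4]
bowmid [189.  190.3] [335.9 414.4]Traceback (most recent call last):
  File "<stdin>", line 5, in <module>
ValueError: too many values to unpack (expected 2)
```

Run:
```python
import cv2,numpy as np
p=cv2.imread("pics/s5f.png");a=cv2.resize(p[110:240,330:460],None,fx=4,fy=4,interpolation=2)
t=cv2.imread("pics/t5.png")[0:520,60:340]
cv2.imwrite("pics/c5.png",np.hstack([a,t]))
```

```text
(no output)
```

View pics/c5.png

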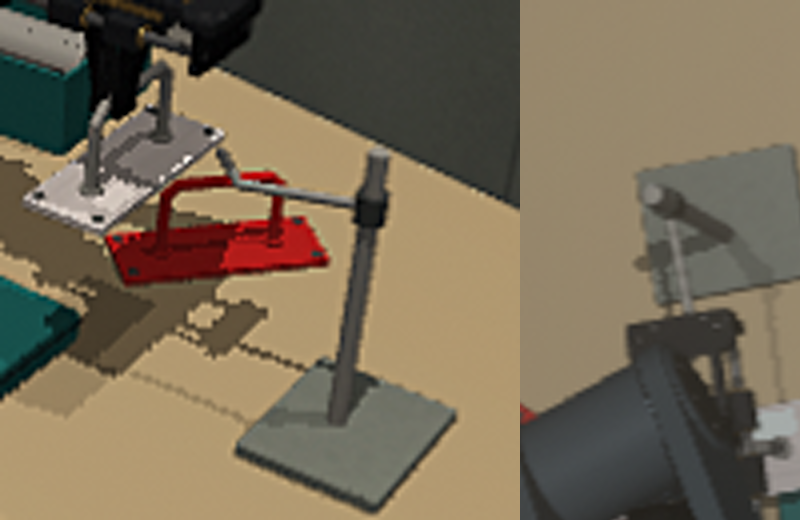

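The scene picture puts the hook tip at (385,148) and the post top at (424,148), both within a pixel of prediction. I move in over the hook.

Emit:
drive_tool(series=[[0.001,0.012,0,0,0,0,0],[0,0.018,0,0,0,0,0],[0,0.018,0,0,0,0,0],[0,0.018,0,0,0,0,0],[0,0.016,0,0,0,0,0]])

```text
time: 33.1
position: [0.4897, 0.3714, 0.2262]
tool_rot: [0.644, 0.765, 0.0, 0.0]
ft_force: [-0.5, 0.4, -3.0]
grip_width: 0.0086
```

Emit:
drive_tool(series=[[0,0.012,0,0,0,0,0],[0,0.0075,0,0,0,0,0],[0,0,0,0,0,0,0],[0,0,0,0,0,0,0]])

```text
time: 33.6
position: [0.5063, 0.375, 0.2262]
tool_rot: [0.643, 0.765, -0.001, -0.0]
ft_force: [0.2, -0.2, -2.5]
grip_width: 0.0088
```

Run:
```python
from h import *
go(stand(-.098,-.0245,.188),9.8)
p,d=robot.camera("scene");cv2.imwrite("pics/s6.png",cv2.resize(p[90:240,340:460],None,fx=4,fy=4,interpolation=2))
```

```text
t 33.6 pos [0.5063 0.375  0.2262] F [ 0.2 -0.2 -2.5] w 0.0088
shift mm [-1.   0.4 38.2] turn deg [-0.06  0.01  0.09]
```

View pics/s6.png

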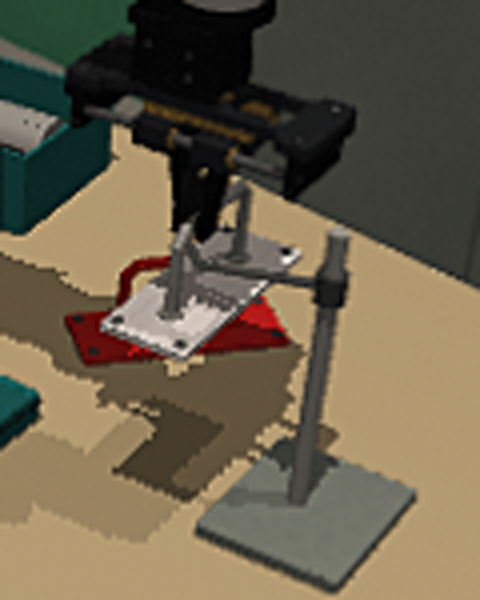

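The hook bar enters the bow between the uprights (crop 200,260) and the gripper body stays above the post top. I lower the cover.

Emit:
drive_tool(series=[[0,0,0.006,0,0,0,0],[0,0,0.008,0,0,0,0],[0,0,0.008,0,0,0,0],[0,0,0.006,0,0,0,0],[0,0,0.004,0,0,0,0]])

```text
time: 34.28
position: [0.5069, 0.375, 0.1936]
tool_rot: [0.644, 0.765, -0.0, -0.0]
ft_force: [0.1, -0.1, -2.0]
grip_width: 0.0086
```

Emit:
drive_tool(series=[[0,0,0.002,0,0,0,0],[0,0,0.001,0,0,0,0],[0,0,0.001,0,0,0,0],[0,0,0,0,0,0,0]])

```text
time: 34.78
position: [0.5071, 0.3751, 0.1904]
tool_rot: [0.644, 0.765, 0.0, 0.0]
ft_force: [-0.7, -0.5, -3.3]
grip_width: 0.0087
```

Emit:
drive_tool(series=[[0,0,0.001,0,0,0,0],[0,0,0.001,0,0,0,0],[0,0,0,0,0,0,0]])

```text
time: 35.15
position: [0.5071, 0.3751, 0.1884]
tool_rot: [0.644, 0.765, 0.0, 0.0]
ft_force: [-0.1, 0.3, -1.8]
grip_width: 0.008
```

Emit:
drive_tool(series=[[0,0,0.001,0,0,0,0],[0,0,0.0005,0,0,0,0],[0,0,0,0,0,0,0]])

```text
time: 35.52
position: [0.5072, 0.3751, 0.1875]
tool_rot: [0.644, 0.765, 0.0, 0.0]
ft_force: [-0.9, -1.2, 3.0]
grip_width: 0.0085
```

Emit:
drive_tool(series=[[0,0,0,0,0,0,0.14],[0,0,0,0,0,0,0.18],[0,0,0,0,0,0,0.25],[0,0,0,0,0,0,0.35],[0,0,0,0,0,0,0.4]], squeeze=10)

```text
time: 36.15
position: [0.507, 0.3751, 0.1867]
tool_rot: [0.644, 0.765, -0.0, -0.0]
ft_force: [-0.2, 0.6, 0.9]
grip_width: 0.0317
```

Emit:
drive_tool(series=[[0,0,0,0,0,0,0.4],[0,0,-0.01,0,0,0,0.4],[0,0,-0.02,0,0,0,0.4],[0,0,-0.04,0,0,0,0.4],[0,0,-0.05,0,0,0,0.4]])

```text
time: 36.78
position: [0.5065, 0.3748, 0.3077]
tool_rot: [0.644, 0.765, -0.001, -0.0]
ft_force: [-0.3, 0.5, 1.2]
grip_width: 0.035
```

Emit:
drive_tool(series=[[0,-0.04,0,0,0,0,0.4],[0,-0.05,0,0,0,0,0.4],[0,-0.05,0,0,0,0,0.4],[0,-0.03,0,0,0,0,0.4],[0,0,0,0,0,0,0.4]])

```text
time: 37.4
position: [0.3375, 0.3456, 0.3078]
tool_rot: [0.643, 0.766, 0.0, 0.0]
ft_force: [0.4, 0.0, 0.3]
grip_width: 0.0347
```

Run:
```python
from h import *
go(stand(-.098,-.0245,.188),9.8)
p,d=robot.camera("scene");cv2.imwrite("pics/s7.png",p)
c=cv2.resize(p[100:340,160:460],None,fx=2.6,fy=2.5,interpolation=2);cv2.imwrite("pics/s7c.png",c)
p,d=robot.camera("top");cv2.imwrite("pics/t7.png",p)
a=cv2.imread("pics/top0.png");dd=cv2.absdiff(a,p).max(2)
for n,(x0,x1,y0,y1) in dict(case=(228,285,293,334),plug=(392,410,298,316),dial=(420,468,218,262),big=(382,446,145,215),red=(150,208,280,325)).items(): print(n,(dd[y0:y1,x0:x1]>40).mean().round(3))
```

```text
t 37.4 pos [0.3375 0.3456 0.3078] F [0.4 0.  0.3] w 0.0347
shift mm [ -1.4 171.6 119.9] turn deg [ 0.03 -0.02  0.18]
case 0.0
plug 0.0
dial 0.0
big 0.0
red 0.552
```

View pics/s7c.png

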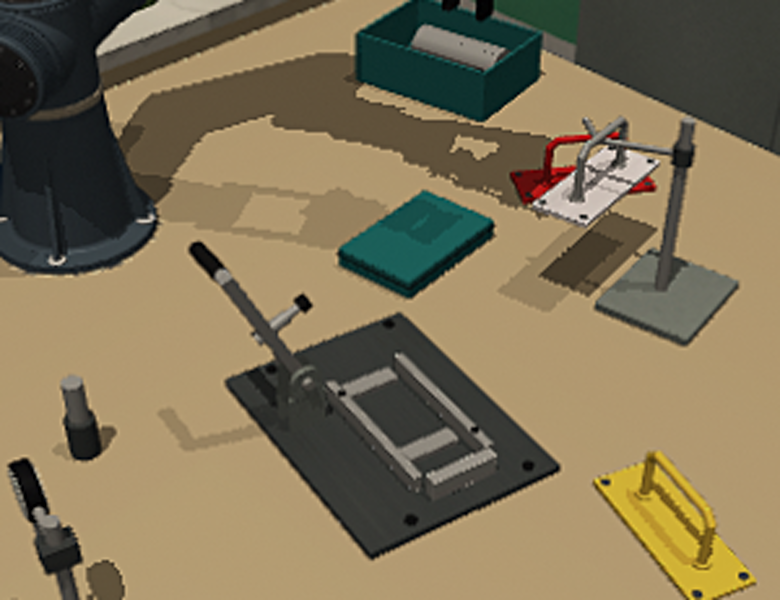

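The cover hangs level by the middle of its bow on the hook (crop 600,135), the clamp is fully back, and the bystanders have not moved. The red difference is the robot and its shadow over that spot. I let it settle and hand in.

Emit:
drive_tool(series=[[0,0,0,0,0,0,0.4],[0,0,0,0,0,0,0.4],[0,0,0,0,0,0,0.4],[0,0,0,0,0,0,0.4],[0,0,0,0,0,0,0.4]])

```text
time: 38.12
position: [0.3396, 0.3459, 0.3067]
tool_rot: [0.644, 0.765, -0.0, -0.0]
ft_force: [-0.4, -0.2, 0.5]
grip_width: 0.0349
```

Run:
```python
from h import *
a=cv2.imread("pics/s7.png");p,d=robot.camera("scene");print("moved px",(cv2.absdiff(a,p)[120:220,350:460].max(2)>40).sum(), robot.get_obs()["time"])
print(robot.hand_in())
```

```text
moved px 62 38.175
the job is handed in; nothing more can be done
None
```

I slid the cover home against the stop, then swung the clamp over centre onto it. The clamp held it alone for about 1.5 s before I guided it fully back. The cover now hangs on the hook by the middle of its bow. I handed in at 38.2 s, with the gripper clear of everything.

**Last checks that agreed:**
- The last picture shows the cover hanging level with the hook at mid-bow, and the clamp fully back.
- The dial stand, plug gauge and gauge case are unchanged between the first and last top pictures.

**Checks that disagreed or stayed open:**
- **Home position:** the plate-to-stop edge gap read about 1.3 mm more than contact should give. A second push slipped in the grip at about 6 N without closing it. The depth showed no gap down to the base, so I judged the cover home.
- **Clamp return:** the grip bar slid a few mm in the fingers and the wrist force rose to about 31 N; I eased it off and finished the swing slowly.
- **Red cover:** its patch of the top picture differed by 55 %. I put that down to the robot and its shadow over it, and did not check it separately.
- **Settling:** 62 pixels near the hook still differed between the last two pictures, about 0.7 s apart. The cover may still have been swaying slightly at hand-in.

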